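# Load a board carrier and hold the spring bayonet test plug

## Robot

A 6-joint arm with a two-finger parallel gripper is mounted at the origin on the work surface. World frame = base frame: x ahead of the robot, y to its left, z up, the work surface at z = 0. Lengths are in m, angles in degrees, forces in N, time in s.
With the tool pointing down it reaches from about 0.375 to 0.75 m from the base axis. Payload 9 kg.
Tool frame: the origin (TCP) lies on the centre line of the jaws, within the pads' length; the fingertips stand 25 mm ahead of it and the grasp point (between the pads) lies 6 mm ahead of it; y points along the fingers, z is the direction in which the jaws open and shut, and the axes are right-handed (so a half turn about y gives the same grasp; the last joint's range is limited). The gripper opens to 85 mm and grips with 20 to 120 N. Pads are 22 mm wide; open, the fingers measure 114 mm over their backs; the gripper's body (76 mm by 85 mm) begins 54 mm behind the grasp point. The pads swing forward as they close: fully open they stand 13 mm farther back than shut.
Start: joints at [62.813, 5.964, 5.575, 89.605, 0, 77.527], TCP at [0.152, 0.58, 0.256] pointing down, gripper open.
Joint ranges: [-171.21, 171.21], [-48.23, 106.86], [-62.78, 66.21], [-105.2, 120.99], [-86.42, 89.51], [-180, 180]. Speed limits (degrees/s): [127.2, 127.2, 147.25, 180, 180, 180].

## Interface

Orientations are given as [roll, pitch, yaw] about the fixed x, y, z axes, in that order (R = Rz(yaw) Ry(pitch) Rx(roll)).
In Python, from rig import get_obs, viewer, job gives the robot as it stands. The module is installed in compiled form; this text tells all that it offers.
- The arm moves only by the tool drive_tool, never from a script. Its arguments are lists of equal length, an entry for each row: "xyz": the shift along the tool's x, y, z in mm, a list of three; "twist": the turn, a rotation vector about the tool's x, y, z in degrees, a list of three. In form: {"xyz": [[x, y, z], ...], "twist": [[wx, wy, wz], ...]}. A call has 1 to 12 rows; each row shifts and turns the pose as measured when the row begins, along the tool's axes as they then stand; what a row does not reach is not made up. A row lasts 1/10 s, in which the tool goes at most 50 mm and 8.59 degrees, less where a joint would pass 70% of its speed; a pose out of reach is approached as far as the arm can. A call is refused whole if a number of a shift passes 50 or a number of a turn 8.59, either way. A call with a gripper value outside its range is refused whole. "jaw" is the closure, from 0 (fully open) to 1 (shut), set as the call begins (left out, the last holds). The fingers move at their own pace and stop on an object; "squeeze" is the grip in N (left out, the last holds). Time passes only in rows, so rows that do not move let the fingers close. It gives the time, the measured TCP pose, the force and the opening at its end, in the units of the state.
- get_obs(): the state, without advancing time (a new reading comes with each control period).
- viewer.read_camera(name): name is "side" or "top" or "wrist"; returns a dict with "color" (384x512x3 uint8, red, green, blue), "mtx" (3x3 intrinsics, pixels), "dist" ([k1, k2, p1, p2, k3] as OpenCV has them; the pictures are not rectified), "R" (3x3) and "t" (3): a world point X has camera coordinates R X + t. Camera axes: x right, y down, z forward; pixel columns grow to the right and rows downward; lengths in m; the calibration is good to about 2 mm. A picture is of the moment at which its call begins. There is no depth.
- job.job_done(): hands the job in, once; it reports no verdict.
The state is a dict: "time": time; "joints": joint angles; "joint_velocities": joint speeds; "joint_efforts": joint torques, N m; "tool_pos": TCP position; "eef_rot": TCP orientation; "force": force on the tool from outside, world axes, zero at the start; "wrist_torque": the same for the moment, N m; "gripper_width": finger opening in m.
Only numpy, scipy, OpenCV 4.12 (cv2) and the standard library are available. Lean on these libraries where they do the work, as an engineer would, in place of code of your own. Each camera call takes 0.05 s, during which the arm holds its last target. There are 200 camera calls.

## Task

Slide the black carrier with its circuit board all the way into the tunnel of the test fixture until it stops. Then take the winged bayonet plug, push it down into the round socket on top of the fixture with its two lugs through the two slots, and give it a quarter turn clockwise (seen from above) against the spring. It springs back if let go, so finish while still gripping the plug, pushed in and turned; leave the other things on the bench where they are.

Things in the scene. Friction and masses are not known exactly. Their poses are not given: they have to be found in the camera images.
- fixture: Test fixture fixed to the bench: grey block 132 x 134 mm, 50 mm high, origin on the bench under the socket's axis. A tunnel runs along its x: mouth facing -x at x = -62 mm (flared guides out to -80 mm), back wall at x = +55 mm, 106 mm wide (y -53 to 53), 34 mm high, the bench top as floor. On the roof a round aluminium collar, 64 mm in diameter, z 50 to 78 mm.
- socket_mouth (a point): Centre of the round opening in the collar's top, 78 mm above the bench; axes as the fixture's. Bore 32 mm in diameter with two slots 14 mm wide along fixture +x and -x, reaching 26 mm from the axis. The top 8 mm is a lip; below it a chamber of 26 mm radius lets lugs turn clockwise (a wall stops them anticlockwise).
- carrier_grip (a point): Centre of the carrier's upright grip block, 22.5 mm above the bench: 24 mm (carrier x) by 16 mm (y), 45 mm tall, on a tongue 16 mm wide and 6 mm high at the tray's -x end. Fully in the tunnel, this point is at fixture x = -100 mm, y = 0, with carrier x along fixture x.
- tray_centre (a point): Centre of the underside of the black carrier's flat tray, 100 mm from the grip block in carrier +x: 110 mm (x) by 100 mm (y), rim 12 mm high, lying on the bench. Its +x end goes into the tunnel first. With the board about 0.33 kg.
- board (a point): Centre of the underside of the green circuit board (90 x 80 mm, parts up to 15 mm high) lying loose in the carrier's tray, 4 mm above the bench.
- plug_grip (a point): Winged bayonet plug (0.12 kg, upright on the bench): this point is on its axis inside the flat black wing, 50 mm above its foot, z up. Wing 44 mm (plug x) by 14 mm (y), from 27 to 67 mm above the foot. The plug is the same after half a turn. Fully pushed in, this point is 29 mm above the socket mouth; turned, it may ride up 3 mm until the lugs bear on the lip.
- plug_foot (a point): Foot of the winged plug, centre of its underside. Aluminium barrel 28 mm in diameter, 21 mm long; then a black flange 40 mm in diameter, 6 mm thick, that rests on the collar when fully in; then the wing. Two lugs along plug +x and -x, under the wing's ends, reach 24 mm from the axis; each 8 mm wide, 2 to 10 mm above the foot.
- contact_pad (a joint): Sprung brass pad in the socket, travel in m: 0 = up. The plug's foot meets it 10 mm below the socket mouth; the plug fully in gives 0.011. The spring pushes up with 3 N at 0 and 8 N at 0.011.
- spring_ring (a joint): Spring ring in the socket's chamber, in rad, 0 at rest, growing clockwise (from above). The plug's lugs reach it after about 0.3 rad of clockwise turn and then drive it; a plug turned by a quarter turn gives about 1.28, its stop is at 1.45. It pushes back with 0.05 N m at 0 and 0.18 N m at 1.28.
- dust_cap: Bystander: dust cap standing near the plug, with a smooth 28 mm barrel without lugs, 40 mm flange and a round knob 30 mm in diameter; 51 mm tall; origin under its foot.
- tweezers: Bystander: red tweezers about 130 mm long, lying on the bench.
- solder_spool: Bystander: grey metal spool 54 mm in diameter, 42 mm tall.
- flux_bottle: Bystander: small bottle 40 mm in diameter, 100 mm tall.
- screwdriver: Bystander: screwdriver 170 mm long, lying on the bench.
- spare_board: Bystander: small green board 70 x 50 mm lying on the bench, outside any carrier.
There are look-alikes about, which are no part of the job. Leave any red look-alike of the part that bears plug_grip alone. What is shaped like the part that bears board but brown is not meant.

How it is judged:
By the outcome, as a careful person would: the job done as asked, in the order asked, and still so for the second after the job is handed in, while the arm keeps its last pose, push and grip.
It also fails if it takes over 72 s, if anything falls off the work surface, if the arm or the gripper's body presses on something with over 40 N, if the wrist force passes 120 N, or if a joint passes its speed limit or range.

## Working session

There is one attempt and no reset: what is moved stays moved. The work goes in short steps, Python scripts to look and compute and a tool call to move; the robot and the scene stay as the last step left them, time stands still between calls to the robot, and variables do not carry over. Pictures are saved under pics/ and viewed, about 8 in all and at most 12, crops included, and the job is handed in when it is done.

Besides the shell and the picture viewer there is one more tool, called by a JSON object that holds its "fn" and its "kwargs", one argument or row to a line. drive_tool: Moves the arm, as the interface text tells. Its arguments: {"type":"object","properties":{"xyz":{"type":"array"},"twist":{"type":"array"},"jaw":{"type":"number"},"squeeze":{"type":"number"}},"required":["xyz","twist"]}

```bash
mkdir -p pics; cat > h.py <<'E'
import numpy as np, cv2
from rig import get_obs, viewer, job
from scipy.spatial.transform import Rotation as Ro
def snap(n,f=None):
    c=viewer.read_camera(n)
    if f: cv2.imwrite('pics/'+f,c['color'][:,:,::-1])
    return c
def ray(c,px,z):
    p=np.array(px,float).reshape(-1,1,2)
    u=cv2.undistortPoints(p,c['mtx'],c['dist']).reshape(-1,2)
    R=np.array(c['R']);t=np.array(c['t']).ravel()
    o=-R.T@t; d=np.c_[u,np.ones(len(u))]@R
    return o+d*((z-o[2])/d[:,2])[:,None]
def proj(c,X):
    R=np.array(c['R']);t=np.array(c['t'],float).ravel()
    return cv2.projectPoints(np.array(X,float).reshape(-1,1,3),cv2.Rodrigues(R)[0],t,c['mtx'],c['dist'])[0].reshape(-1,2)
def st():
    o=get_obs(); print({k:np.round(o[k],3) for k in('time','joints','tool_pos','eef_rot','force','gripper_width')})
    return o
E
python3 - <<'E'
from h import *
o=st(); print(Ro.from_euler('xyz',o['eef_rot'],degrees=True).as_matrix().round(2))
ims=[]
for n in('top','side','wrist'):
    c=snap(n,n+'0.png'); print(n,(-np.array(c['R']).T@np.array(c['t']).ravel()).round(3))
E
```

```text
{'time': np.float64(0.0), 'joints': array([62.814,  5.998,  5.527, 89.605, -0.   , 77.526]), 'tool_pos': array([0.152, 0.58 , 0.256]), 'eef_rot': array([-9.0074e+01,  1.6000e-02, -1.4712e+01]), 'force': array([-0.621,  0.546, -0.07 ]), 'gripper_width': np.float64(0.085)}
[[ 0.97 -0.    0.25]
 [-0.25 -0.    0.97]
 [-0.   -1.   -0.  ]]
top [ 0.412 -0.048  1.033]
side [ 0.097 -0.679  0.595]
wrist [0.075 0.601 0.374]
```

View pics/top0.png

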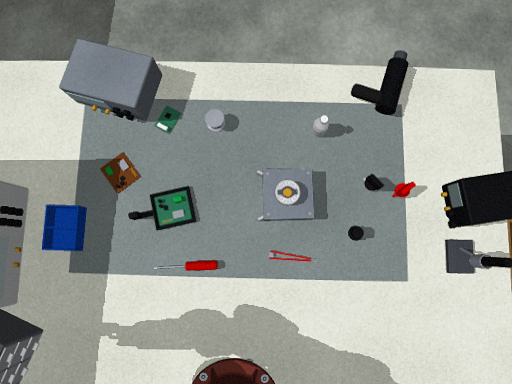

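View pics/side0.png

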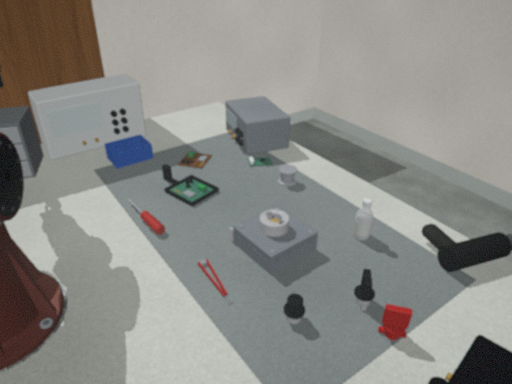

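```bash
python3 - <<'E'
from h import *
c=snap('top'); s=snap('side')
import pickle; pickle.dump((c,s),open('c0.pkl','wb'))
a=cv2.resize(c['color'][160:245,120:320],None,fx=4,fy=4,interpolation=2)[:, :800]
b=cv2.resize(c['color'][160:245,340:420],None,fx=3,fy=3,interpolation=2)
d=cv2.resize(s['color'][255:340,270:420],None,fx=3,fy=3,interpolation=2)
im=np.zeros((600,800,3),np.uint8); im[:a.shape[0]]=a
im[342:342+b.shape[0],:b.shape[1]]=b[:258]; im[342:342+d.shape[0],300:300+d.shape[1]]=d
cv2.imwrite('pics/crop1.png',im[:,:,::-1])
print(ray(c,[[287,192]],.078),ray(c,[[172,208]],.012),ray(c,[[136,215]],.045), ray(c,[[373,182]],.05),ray(c,[[356,233]],.05))
E
```

```text
[[ 0.55447298 -0.12447112  0.078     ]] [[0.51268467 0.18311783 0.012     ]] [[0.48846494 0.27029812 0.045     ]] [[ 0.59088123 -0.35481254  0.05      ]] [[ 0.45522514 -0.30741071  0.05      ]]
```

View pics/crop1.png

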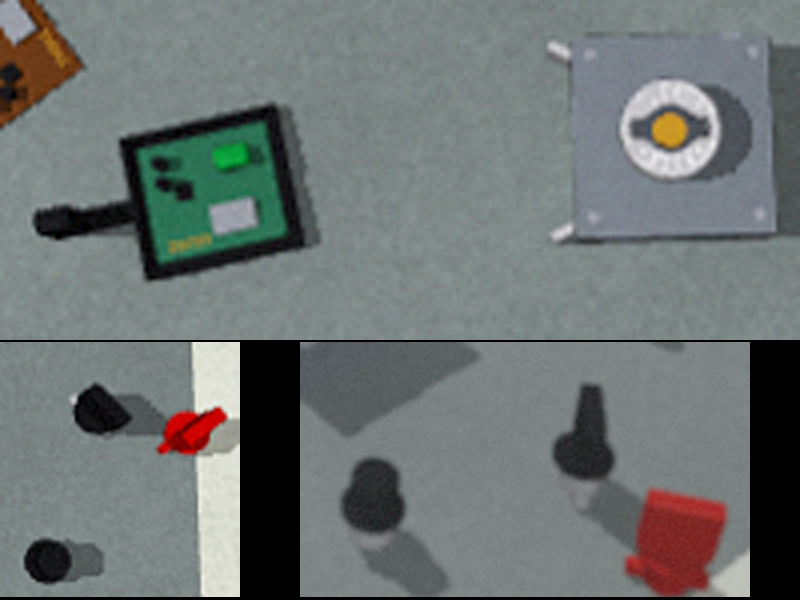

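```bash
python3 - <<'E'
from h import *
import pickle; c,s=pickle.load(open('c0.pkl','rb'))
im=c['color']; hsv=cv2.cvtColor(im,cv2.COLOR_RGB2HSV)
q=lambda p:np.array(p)/4+[120,160]-.4
F=ray(c,q([[571,38],[767,38],[776,236],[573,240]]),.05); print('fix',F.round(4),F.mean(0).round(4),[np.linalg.norm(F[i]-F[(i+1)%4]).round(4) for i in range(4)])
m=(im.min(2)>185).astype(np.uint8); m[:, :268]=0;m[:,306:]=0;m[:176]=0;m[212:]=0
p=cv2.findNonZero(m); (cc,r)=cv2.minEnclosingCircle(p); e=cv2.fitEllipse(cv2.convexHull(p)); print('collar',cc,r,e, ray(c,[cc,e[0]],.078).round(4))
T=ray(c,q([[120,138],[278,104],[305,245],[150,280]]),.012); print('tray',T.round(4),T.mean(0).round(4),[np.linalg.norm(T[i]-T[(i+1)%4]).round(4) for i in range(4)])
for n,v in(('F',F),('T',T)):
    for i,j in((0,1),(3,2)):
        d=v[j]-v[i]; print(n,'yaw',np.degrees(np.arctan2(d[1],d[0])).round(2))
bl=(im.max(2)<60).astype(np.uint8)
for x0,y0,x1,y1 in((340,165,395,200),(340,215,375,250),(120,200,155,225)):
    k=bl[y0:y1,x0:x1]; P=cv2.findNonZero(k).reshape(-1,2); print(P.mean(0)+[x0,y0],cv2.minAreaRect(P+np.array([x0,y0])))
    print('\n'.join(''.join('.#'[v] for v in r) for r in k))
E
```

```text
fix [[ 0.6186 -0.0605  0.05  ]
 [ 0.6218 -0.1908  0.05  ]
 [ 0.4902 -0.1969  0.05  ]
 [ 0.4844 -0.0646  0.05  ]] [ 0.5537 -0.1282  0.05  ] [np.float64(0.1304), np.float64(0.1317), np.float64(0.1324), np.float64(0.1342)]
collar (287.0, 191.59091186523438) 12.01463794708252 ((287.09869384765625, 191.6066436767578), (23.375253677368164, 23.790014266967773), 91.44053649902344) [[ 0.5555 -0.1245  0.078 ]
 [ 0.5555 -0.1247  0.078 ]]
tray [[0.5494 0.2472 0.012 ]
 [0.5757 0.1394 0.012 ]
 [0.4794 0.1162 0.012 ]
 [0.4529 0.2204 0.012 ]] [0.5143 0.1808 0.012 ] [np.float64(0.111), np.float64(0.0991), np.float64(0.1076), np.float64(0.1002)]
F yaw -88.63
F yaw -87.52
T yaw -76.34
T yaw -75.78
[372.9245283  182.88679245] ((372.5000305175781, 183.50001525878906), (16.970561981201172, 14.142134666442871), 45.0)
.......................................................
.......................................................
.......................................................
.......................................................
.......................................................
..............
[... 3321 characters left out ...]
.............###
................................###
................................###
................................###
.................................##
................................###
...........................########
.............#######..#############
.........##########################
.........##########################
.........##########################
.........#####################....#
.........#################........#
..........############............#
.............###...................
...................................
...................................
...................................
...................................
...................................
```

{"fn": "drive_tool", "kwargs": {
  "xyz": [
    [20,5,-10],
    [40,10,-20],
    [40,10,-20],
    [40,10,-20],
    [40,10,-20],
    [40,10,-20],
    [40,10,-20],
    [40,10,-20],
    [40,10,-20],
    [40,10,-20],
    [20,5,-10],
    [0,0,0]
  ],
  "twist": [
    [0,0,0],
    [0,0,0],
    [0,0,0],
    [0,0,0],
    [0,0,0],
    [0,0,0],
    [0,0,0],
    [0,0,0],
    [0,0,0],
    [0,0,0],
    [0,0,0],
    [0,0,0]
  ]
}}

```text
time: 1.45
tool_pos: [0.5001, 0.2745, 0.1508]
eef_rot: [-89.9, -0.0, -14.5]
force: [-0.9, 0.2, -0.0]
gripper_width: 0.0854
```

{"fn": "drive_tool", "kwargs": {
  "xyz": [
    [0,0,0],
    [0,0,0],
    [0,0,0],
    [0,0,0],
    [0,0,0],
    [0,0,0],
    [0,0,0],
    [0,0,0],
    [0,0,0],
    [0,0,0],
    [0,0,0],
    [0,0,0]
  ],
  "twist": [
    [0,-8.5,0],
    [0,-8.5,0],
    [0,-8.5,0],
    [0,-8.5,0],
    [0,-8.5,0],
    [0,-8.5,0],
    [0,-8.5,0],
    [0,-8.5,0],
    [0,-8.5,0],
    [0,-8.5,0],
    [0,-8.5,0],
    [0,-8.5,0]
  ]
}}

```text
time: 2.65
tool_pos: [0.4928, 0.2815, 0.1525]
eef_rot: [-89.9, -0.2, 88.8]
force: [0.2, 0.1, 0.7]
gripper_width: 0.0852
```

{"fn": "drive_tool", "kwargs": {
  "xyz": [
    [0,0,0],
    [0,0,0],
    [0,0,0],
    [0,0,0]
  ],
  "twist": [
    [0,-8.5,0],
    [0,-8.5,0],
    [0,-4,0],
    [0,0,0]
  ]
}}

```text
time: 3.05
tool_pos: [0.49, 0.2846, 0.1535]
eef_rot: [-89.9, -0.3, 110.5]
force: [0.1, 0.3, -1.1]
gripper_width: 0.0857
```

```bash
python3 - <<'E'
from h import *
st(); c=snap('wrist','w1.png'); print(proj(c,[[.49,.278,.045],[.514,.181,.012]]))
import pickle; pickle.dump(c,open('w1.pkl','wb'))
E
```

```text
{'time': np.float64(3.05), 'joints': array([ 16.783,   0.523, -10.742,  78.806,   0.292, -93.708]), 'tool_pos': array([0.49 , 0.285, 0.153]), 'eef_rot': array([-89.948,  -0.296, 110.49 ]), 'force': array([ 0.052,  0.308, -1.13 ]), 'gripper_width': np.float64(0.086)}
[[257.99343143 189.63721367]
 [272.46868171  57.65366625]]
```

View pics/w1.png

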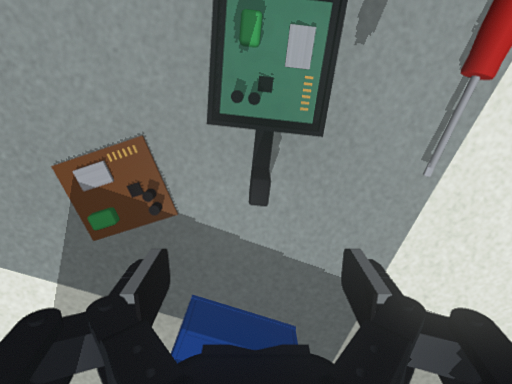

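```bash
python3 - <<'E'
from h import *
import pickle; c=pickle.load(open('w1.pkl','rb'))
P=ray(c,[[207,124],[322,136]],.012); m=P.mean(0); d=P[1]-P[0]; d/=np.linalg.norm(d); n=np.array([-d[1],d[0],0]); 
if n[1]<0:n=-n
print(P.round(4),np.linalg.norm(P[1]-P[0]),'carrier yaw',np.degrees(np.arctan2(-n[1],-n[0])),'grip',m+.045*n,'cam',-np.array(c['R']).T@np.array(c['t']).ravel())
k=(c['color'].max(2)<70).astype(np.uint8)[172:210,235:285]
print('\n'.join(''.join('.#'[v] for v in r) for r in k))
print(ray(c,[[259,191],[260,178],[259,205]],.045).round(4))
E
```

```text
[[0.5472 0.2482 0.012 ]
 [0.4515 0.2233 0.012 ]] 0.09892219084586663 carrier yaw -75.37558080374932 grip [0.48796449 0.27928999 0.012     ] cam [0.51792867 0.21006464 0.27118435]
................###################...............
................###################...............
................###################...............
................###################...............
................###################...............
................###################...............
................###################...............
................###################...............
................####################..............
...............#####################..............
...............#####################..............
...............####################...............
...............####################...............
...............####################...............
...............####################...............
...............####################...............
...............####################...............
...............####################...............
...
[... 389 characters left out ...]
...............
..............###################.................
..............###################.................
..............###################.................
..............###################.................
..............###################.................
...............##################.................
................################..................
.........................#######..................
..................................................
..................................................
..................................................
..................................................
[[0.4888 0.2788 0.045 ]
 [0.4919 0.2684 0.045 ]
 [0.4846 0.29   0.045 ]]
```

{"fn": "drive_tool", "kwargs": {
  "xyz": [
    [-2,0,1],
    [-3,10,2],
    [0,20,0],
    [0,25,0],
    [0,25,0],
    [0,15,0],
    [0,0,0]
  ],
  "twist": [
    [0,6,0],
    [0,0,0],
    [0,0,0],
    [0,0,0],
    [0,0,0],
    [0,0,0],
    [0,0,0]
  ]
}}

```text
time: 3.8
tool_pos: [0.4859, 0.2802, 0.053]
eef_rot: [-89.9, -0.3, 104.4]
force: [-1.2, -0.3, 0.5]
gripper_width: 0.0852
```

{"fn": "drive_tool", "kwargs": {
  "xyz": [
    [-2,8,-2],
    [0,8,0],
    [0,0,0]
  ],
  "twist": [
    [0,0,0],
    [0,0,0],
    [0,0,0]
  ]
}}

```text
time: 4.1
tool_pos: [0.4886, 0.2789, 0.0365]
eef_rot: [-90.0, -0.3, 104.4]
force: [-0.3, 0.3, -0.4]
gripper_width: 0.0849
```

{"fn": "drive_tool", "kwargs": {
  "xyz": [
    [0,0,0],
    [0,0,0],
    [0,0,0],
    [0,0,0],
    [0,0,0],
    [0,0,0],
    [0,0,0],
    [0,0,0],
    [0,0,0],
    [0,0,0]
  ],
  "twist": [
    [0,0,0],
    [0,0,0],
    [0,0,0],
    [0,0,0],
    [0,0,0],
    [0,0,0],
    [0,0,0],
    [0,0,0],
    [0,0,0],
    [0,0,0]
  ],
  "jaw": 1,
  "squeeze": 45
}}

```text
time: 5.1
tool_pos: [0.49, 0.2794, 0.0388]
eef_rot: [-90.2, -0.3, 104.5]
force: [0.5, 0.4, -0.4]
gripper_width: 0.0154
```

{"fn": "drive_tool", "kwargs": {
  "xyz": [
    [-6,0,-1],
    [-12,0,-2],
    [-15,0,-2],
    [-15,0,-3],
    [-15,0,-3],
    [-15,0,-4],
    [-15,0,-4],
    [-15,0,-5],
    [-15,0,-5],
    [-15,0,-5],
    [-8,0,-3],
    [0,0,0]
  ],
  "twist": [
    [0,0,0],
    [0,1.3,0],
    [0,1.3,0],
    [0,1.3,0],
    [0,1.3,0],
    [0,1.3,0],
    [0,1.3,0],
    [0,1.3,0],
    [0,1.3,0],
    [0,1.3,0],
    [0,1.3,0],
    [0,0,0]
  ]
}}

```text
time: 6.3
tool_pos: [0.5539, 0.1242, 0.0388]
eef_rot: [-90.1, -0.4, 89.9]
force: [1.4, 3.9, 0.2]
gripper_width: 0.0153
```

```bash
python3 - <<'E'
from h import *
o=st(); c=snap('top'); w=snap('wrist')
import pickle; pickle.dump((c,w),open('c2.pkl','wb'))
a=cv2.resize(c['color'][160:245,150:325],None,fx=4.5,fy=4.5,interpolation=2)
im=np.zeros((600,800,3),np.uint8); im[:a.shape[0],:a.shape[1]]=a
b=cv2.resize(w['color'][:210],None,fx=1,fy=1); im[385:595,:512]=b
cv2.imwrite('pics/c2.png',im[:,:,::-1])
E
```

```text
{'time': np.float64(6.3), 'joints': array([ -0.778,   4.742, -18.617,  66.51 ,   0.426, -90.713]), 'tool_pos': array([0.554, 0.124, 0.039]), 'eef_rot': array([-90.136,  -0.424,  89.936]), 'force': array([1.443, 3.867, 0.215]), 'gripper_width': np.float64(0.015)}
```

View pics/c2.png

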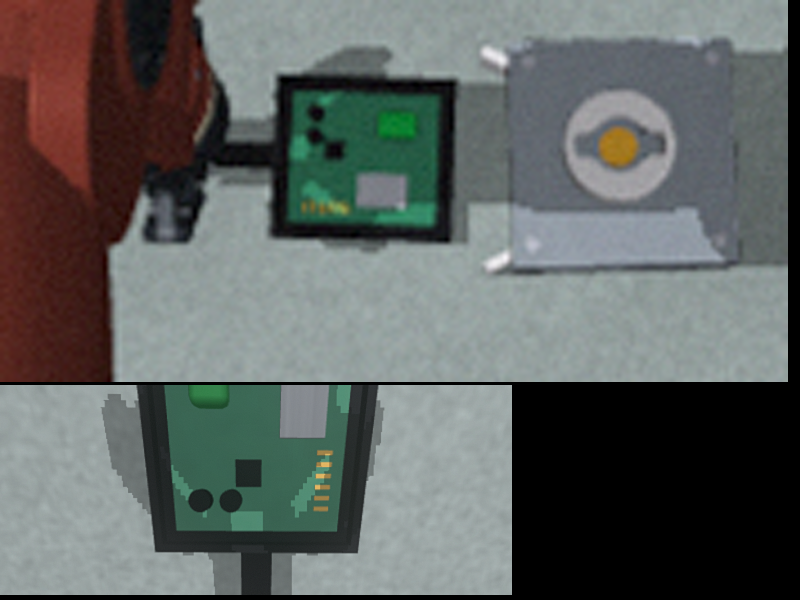

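```bash
python3 - <<'E'
from h import *
import pickle; c,w=pickle.load(open('c2.pkl','rb'))
q=lambda p:np.array(p)/4.5+[150,160]-.4
yaw=lambda a,b:np.degrees(np.arctan2(*(b-a)[1::-1])).round(2)
T=ray(c,q([[279,75],[457,80],[452,242],[271,236]]),.012); print(T.round(4),T.mean(0).round(4),yaw(T[0],T[1]),yaw(T[3],T[2]),'lat',yaw(T[3],T[0])-90,yaw(T[2],T[1])-90)
g=c['color'].astype(float); gg=g.mean(2)
# roof edges by subpixel gradient: top and bottom edges, columns 266..310
def edge(c0,c1,r0,r1,sgn):
    P=[]
    for x in range(c0,c1):
        d=sgn*np.diff(gg[r0:r1,x]); d=np.clip(d,0,None); i=d.argmax(); s=slice(max(i-1,0),i+2)
        P.append([x,r0+.5+(d[s]*np.arange(max(i-1,0),i+2)[:len(d[s])]).sum()/d[s].sum()])
    P=np.array(P); return P
for r0,r1,sg in((163,173,-1),(213,225,1)):
    P=edge(268,308,r0,r1,sg); X=ray(c,P,.05); l=cv2.fitLine(X[:,:2].astype(np.float32),cv2.DIST_HUBER,0,.01,.01).ravel()
    print('roof edge',l.round(4),np.degrees(np.arctan2(l[1],l[0])).round(2), P[::10].round(1).tolist())
G=ray(c,q([[485,50],[487,268],[505,65],[507,256]]),.034); print('guides',G.round(4))
W=ray(w,[[156,167],[357,167]],.012); print('w',W.round(4),yaw(W[0],W[1]))
E
```

```text
[[ 0.6032  0.0785  0.012 ]
 [ 0.6026 -0.0306  0.012 ]
 [ 0.5033 -0.0302  0.012 ]
 [ 0.5042  0.0792  0.012 ]] [0.5533 0.0242 0.012 ] -90.29 -90.5 lat -90.43 -90.27
roof edge [ 0.0069  1.      0.6219 -0.1289] 89.6 [[268.0, 167.8], [278.0, 168.0], [288.0, 168.6], [298.0, 168.8]]
roof edge [ 0.0526 -0.9986  0.4848 -0.1328] -86.99 [[268.0, 220.7], [278.0, 220.6], [288.0, 220.0], [298.0, 219.9]]
guides [[ 0.6172 -0.0474  0.034 ]
 [ 0.4865 -0.0516  0.034 ]
 [ 0.6083 -0.0595  0.034 ]
 [ 0.4938 -0.0632  0.034 ]]
w [[0.6026 0.0799 0.012 ]
 [0.5031 0.0799 0.012 ]] -179.96
```

{"fn": "drive_tool", "kwargs": {
  "xyz": [
    [0,0,3],
    [-4,0,4],
    [-8,0,0],
    [-8,0,0],
    [0,0,0]
  ],
  "twist": [
    [0,-1,0],
    [0,-1,0],
    [0,0,0],
    [0,0,0],
    [0,0,0]
  ]
}}

```text
time: 6.9
tool_pos: [0.5458, 0.1054, 0.0388]
eef_rot: [-90.1, -0.4, 92.5]
force: [0.7, -1.2, 0.5]
gripper_width: 0.0152
```

{"fn": "drive_tool", "kwargs": {
  "xyz": [
    [-4,0,-2],
    [-8,0,0],
    [-8,0,0],
    [-8,0,0],
    [0,0,0]
  ],
  "twist": [
    [0,0.5,0],
    [0,0,0],
    [0,0,0],
    [0,0,0],
    [0,0,0]
  ]
}}

```text
time: 7.4
tool_pos: [0.5493, 0.0749, 0.0388]
eef_rot: [-90.1, -0.4, 91.9]
force: [0.2, -0.5, 1.7]
gripper_width: 0.0147
```

```bash
python3 - <<'E'
from h import *
o=st(); c=snap('top')
a=cv2.resize(c['color'][160:245,150:325],None,fx=4.5,fy=4.5,interpolation=2)
cv2.imwrite('pics/c3.png',a[:,:,::-1])
k=(c['color'].max(2)<60)
for r in(185,190,195,200,205): print(r,''.join('.#'[int(v)] for v in k[r,200:275]))
for x in(222,230,240,250): print(x,''.join('.#'[int(v)] for v in k[165:225,x]))
E
```

```text
{'time': np.float64(7.4), 'joints': array([ -5.981,   2.506, -20.944,  66.463,   0.445, -97.914]), 'tool_pos': array([0.549, 0.075, 0.039]), 'eef_rot': array([-90.148,  -0.429,  91.935]), 'force': array([ 0.242, -0.458,  1.666]), 'gripper_width': np.float64(0.015)}
185 ..#####..####..#....#........###....###....................................
190 .###############...##........###....####...................................
195 .###############################........####...............................
200 .#########..###..............###...........................................
205 ###############..............###...........................................
222 ............................######..........................
230 .............####################################...........
240 .............####...........####.............####...........
250 .............####.............................###...........
```

View pics/c3.png

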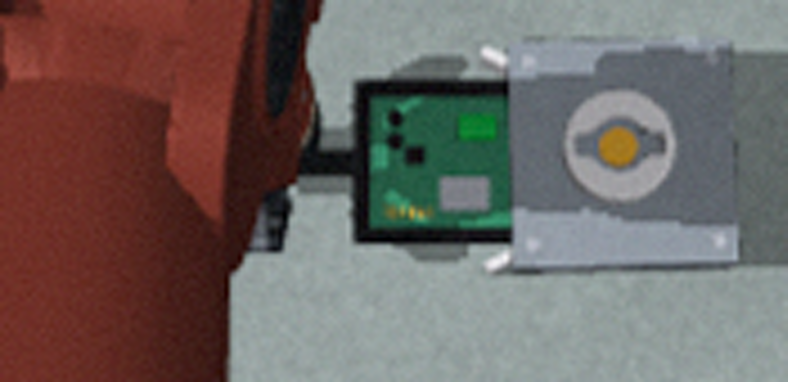

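{"fn": "drive_tool", "kwargs": {
  "xyz": [
    [-5,0,0],
    [-9,0,0],
    [-9,0,0],
    [-9,0,0],
    [-9,0,0],
    [-9,0,0],
    [0,0,0]
  ],
  "twist": [
    [0,0,0],
    [0,0,0],
    [0,0,0],
    [0,0,0],
    [0,0,0],
    [0,0,0],
    [0,0,0]
  ]
}}

```text
time: 8.15
tool_pos: [0.5513, 0.021, 0.0388]
eef_rot: [-90.2, -0.4, 91.9]
force: [1.6, -0.4, 2.2]
gripper_width: 0.0156
```

{"fn": "drive_tool", "kwargs": {
  "xyz": [
    [-8,0,0],
    [-8,0,0],
    [-8,0,0],
    [-5,0,0],
    [-3,0,0],
    [0,0,0]
  ],
  "twist": [
    [0,0,0],
    [0,0,0],
    [0,0,0],
    [0,0,0],
    [0,0,0],
    [0,0,0]
  ]
}}

```text
time: 8.75
tool_pos: [0.5525, -0.0129, 0.0388]
eef_rot: [-90.2, -0.5, 91.9]
force: [0.5, 3.1, 4.1]
gripper_width: 0.0155
```

Expected stop near y ≈ −0.024; creep with force checks.

{"fn": "drive_tool", "kwargs": {
  "xyz": [
    [-4,0,0],
    [-3,0,0],
    [-2,0,0],
    [-2,0,0],
    [0,0,0]
  ],
  "twist": [
    [0,0,0],
    [0,0,0],
    [0,0,0],
    [0,0,0],
    [0,0,0]
  ]
}}

```text
time: 9.25
tool_pos: [0.5528, -0.0237, 0.0388]
eef_rot: [-90.2, -0.5, 92.0]
force: [-0.7, 1.9, 3.7]
gripper_width: 0.0156
```

{"fn": "drive_tool", "kwargs": {
  "xyz": [
    [-2,0,0],
    [-2,0,0],
    [-2,0,0]
  ],
  "twist": [
    [0,0,0],
    [0,0,0],
    [0,0,0]
  ]
}}

```text
time: 9.55
tool_pos: [0.5523, -0.026, 0.0387]
eef_rot: [-90.2, -1.0, 92.2]
force: [-3.7, 15.4, 7.2]
gripper_width: 0.0155
```

{"fn": "drive_tool", "kwargs": {
  "xyz": [
    [-3,0,0],
    [-3,0,0],
    [0,0,0]
  ],
  "twist": [
    [0,0,0],
    [0,0,0],
    [0,0,0]
  ]
}}

```text
time: 9.85
tool_pos: [0.5512, -0.0263, 0.0387]
eef_rot: [-90.1, -1.6, 92.4]
force: [-0.5, -3.5, 0.8]
gripper_width: 0.0152
```

{"fn": "drive_tool", "kwargs": {
  "xyz": [
    [0,0,0],
    [0,0,0],
    [0,0,0],
    [0,0,0],
    [0,0,0],
    [0,-20,0],
    [0,-40,0],
    [0,-40,0],
    [0,-40,0],
    [0,-25,0],
    [0,0,0]
  ],
  "twist": [
    [0,0,0],
    [0,0,0],
    [0,0,0],
    [0,0,0],
    [0,0,0],
    [0,0,0],
    [0,0,0],
    [0,0,0],
    [0,0,0],
    [0,0,0],
    [0,0,0]
  ],
  "jaw": 0.3
}}

```text
time: 10.95
tool_pos: [0.549, -0.0325, 0.2063]
eef_rot: [-89.7, -1.6, 92.3]
force: [0.6, 0.1, 0.2]
gripper_width: 0.0597
```

{"fn": "drive_tool", "kwargs": {
  "xyz": [
    [-20,0,-3],
    [-40,0,-5],
    [-40,0,-5],
    [-40,0,-5],
    [-40,0,-5],
    [-40,0,-5],
    [-26,0,-3],
    [0,0,0],
    [0,0,0]
  ],
  "twist": [
    [0,0,0],
    [0,0,0],
    [0,0,0],
    [0,0,0],
    [0,0,0],
    [0,0,0],
    [0,0,0],
    [0,0,0],
    [0,0,0]
  ],
  "jaw": 0
}}

```text
time: 11.85
tool_pos: [0.5898, -0.2853, 0.191]
eef_rot: [-89.5, -1.8, 92.4]
force: [-0.6, 1.1, -0.8]
gripper_width: 0.0855
```

```bash
python3 - <<'E'
from h import *
st(); w=snap('wrist'); c=snap('top')
import pickle; pickle.dump((c,w),open('c4.pkl','wb'))
im=np.zeros((384,800,3),np.uint8); im[:,:512]=w['color']
a=cv2.resize(c['color'][150:230,230:302],(288,320),interpolation=2); im[:320,512:]=a
cv2.imwrite('pics/w4.png',im[:,:,::-1]); print(proj(w,[[.588,-.352,.0],[.588,-.352,.067]]))
E
```

```text
{'time': np.float64(11.85), 'joints': array([ -37.671,   17.275,   11.472,   85.739,    1.038, -130.087]), 'tool_pos': array([ 0.59 , -0.285,  0.191]), 'eef_rot': array([-89.489,  -1.787,  92.394]), 'force': array([-0.571,  1.073, -0.76 ]), 'gripper_width': np.float64(0.086)}
[[257.8373672  101.02380898]
 [259.31966869 105.80249215]]
```

View pics/w4.png

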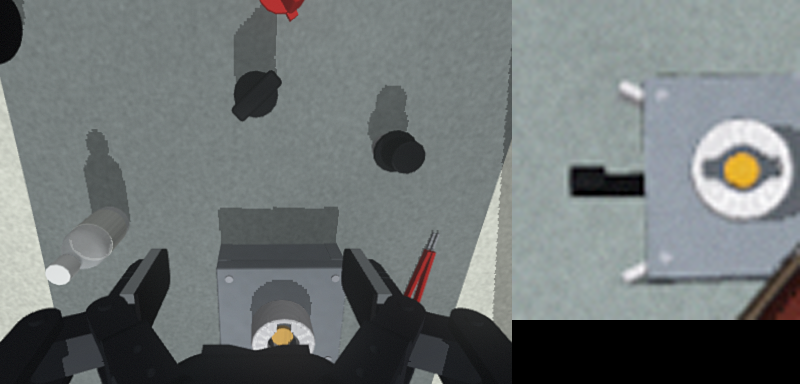

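```bash
python3 - <<'E'
from h import *
import pickle; c,w=pickle.load(open('c4.pkl','rb'))
k=(w['color'].max(2)<48)[60:130,220:295].astype(np.uint8)
print('\n'.join(''.join('.#'[v] for v in r) for r in k[::2]))
E=ray(w,[[279,73],[236,117]],.067); d=E[0]-E[1]; print('wing ends',E.round(4),np.linalg.norm(d),'yaw',np.degrees(np.arctan2(d[1],d[0])),'c',E.mean(0).round(4))
n,L,_,cen=cv2.connectedComponentsWithStats(k); P=cv2.findNonZero(k)+np.array([220,60])
print(ray(w,[P.reshape(-1,2).mean(0)],.05).round(4))
for z,p in((.027,[[256,94]]),): print('flange',ray(w,p,z).round(4))
print('grip',ray(c,[[248.5,194.8]],.045).round(4))
g=[[230+(x-512)/4,150+y/4] for x,y in((570,167),(604,167),(604,195),(570,195))]; print(ray(c,g,.045).round(4))
E
```

```text
...........................................................................
...........................................................................
...........................................................................
...........................................................................
...........................................................................
...........................................................................
.............................#############.....########....................
.........................###############################...................
......................###################################..................
....................#######################################................
...................##########################################..............
.................############################################..............
................#############################################..............
...............############################################................
...............#####################
[... 1200 characters left out ...]
.##....................................................
...........................................................................
...........................................................................
...........................................................................
...........................................................................
wing ends [[ 0.5745 -0.376   0.067 ]
 [ 0.6058 -0.3429  0.067 ]] 0.0455880798606485 yaw -133.42802354298604 c [ 0.5901 -0.3594  0.067 ]
[[ 0.5911 -0.3603  0.05  ]]
flange [[ 0.5904 -0.3593  0.027 ]]
grip [[ 0.5495 -0.0254  0.045 ]]
[[ 0.5574 -0.0146  0.045 ]
 [ 0.5579 -0.0371  0.045 ]
 [ 0.5392 -0.0376  0.045 ]
 [ 0.5387 -0.0151  0.045 ]]
```

```bash
cat >> h.py <<'E'
def to(x,y,z,yaw):
    o=get_obs(); R0=Ro.from_euler('xyz',o['eef_rot'],degrees=True); R1=Ro.from_euler('xyz',[-90,0,yaw],degrees=True)
    print('p',np.round(o['tool_pos'],4),np.round(o['eef_rot'],1),'F',np.round(o['force'],1),'T',np.round(o['wrist_torque'],2),'j6',o['joints'][5].round(1))
    print('shift mm',(R0.inv().apply(np.array([x,y,z])-o['tool_pos'])*1e3).round(1),'twist',np.degrees((R0.inv()*R1).as_rotvec()).round(2),'w in target frame',(R1.inv().apply(np.array([x,y,z])-o['tool_pos'])*1e3).round(1))
E
python3 -c "
from h import *
to(.590,-.359,.12,46.5)"
```

```text
p [ 0.5899 -0.2844  0.1914] [-89.5  -1.8  92.5] F [ 0.5 -0.2  0.4] T [ 0.01 -0.04 -0.08] j6 -130.1
shift mm [-76.7  69.    2.5] twist [-1.19 45.96  1.47] w in target frame [-54.   71.4 -51.4]
```

{"fn": "drive_tool", "kwargs": {
  "xyz": [
    [-10,0,0],
    [-20,0,0],
    [-20,0,0],
    [-20,0,0],
    [-6,0,0],
    [0,0,0],
    [0,0,0]
  ],
  "twist": [
    [0,0,0],
    [-0.6,7.6,0.7],
    [-0.6,7.6,0.7],
    [0,7.6,0],
    [0,7.6,0],
    [0,7.6,0],
    [0,7.6,0]
  ],
  "jaw": 0.3
}}

```text
time: 12.65
tool_pos: [0.584, -0.3585, 0.1915]
eef_rot: [-90.4, -0.5, 45.7]
force: [0.7, -0.5, 0.4]
gripper_width: 0.0598
```

```bash
python3 -c "
from h import *
to(.590,-.359,.12,46.5)"
```

```text
p [ 0.584  -0.3585  0.1915] [-90.4  -0.5  45.7] F [ 0.7 -0.5  0.4] T [-0.01 -0.05 -0.01] j6 -88.4
shift mm [ 3.2 71.6 -4.1] twist [ 0.38 -0.8   0.5 ] w in target frame [ 3.8 71.5 -4.7]
```

{"fn": "drive_tool", "kwargs": {
  "xyz": [
    [3,10,-4],
    [0,25,0],
    [0,25,0],
    [0,12,0],
    [0,0,0]
  ],
  "twist": [
    [0.4,-0.8,0.5],
    [0,0,0],
    [0,0,0],
    [0,0,0],
    [0,0,0]
  ]
}}

```text
time: 13.15
tool_pos: [0.5913, -0.3579, 0.1165]
eef_rot: [-90.0, 0.1, 47.6]
force: [-0.6, 0.8, -0.3]
gripper_width: 0.0595
```

```bash
python3 - <<'E'
from h import *
to(.590,-.359,.058,46.5)
w=snap('wrist'); c=snap('side')
im=np.zeros((384,800,3),np.uint8); im[:,:512]=w['color']
a=cv2.resize(c['color'][230:350,320:416],(288,360),interpolation=2); im[:360,512:]=a
cv2.imwrite('pics/w5.png',im[:,:,::-1])
print(proj(w,[[.590,-.359,.067]]))
E
```

```text
p [ 0.5913 -0.3579  0.1165] [-90.    0.1  47.6] F [-0.6  0.8 -0.3] T [0.03 0.03 0.  ] j6 -89.5
shift mm [-1.6 58.5  0.3] twist [ 0.04  1.1  -0.11] w in target frame [-1.7 58.5  0.2]
[[254.41298163 227.58099372]]
```

View pics/w5.png

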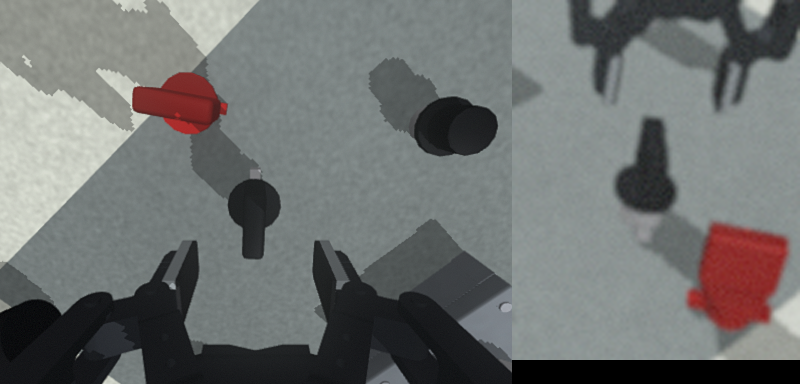

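{"fn": "drive_tool", "kwargs": {
  "xyz": [
    [-1,10,0],
    [0,20,0],
    [0,18,0],
    [0,10,0],
    [0,0,0]
  ],
  "twist": [
    [0,1,0],
    [0,0,0],
    [0,0,0],
    [0,0,0],
    [0,0,0]
  ]
}}

```text
time: 13.75
tool_pos: [0.594, -0.3622, 0.0638]
eef_rot: [-90.7, 0.1, 46.5]
force: [-0.3, -0.4, 0.1]
gripper_width: 0.06
```

```bash
python3 -c "
from h import *
to(.590,-.359,.058,46.5)"
```

```text
p [ 0.594  -0.3622  0.0638] [-90.7   0.1  46.5] F [-0.3 -0.4  0.1] T [ 0.04  0.   -0.  ] j6 -88.5
shift mm [-0.4  5.7  5.2] twist [ 0.7  -0.04 -0.1 ] w in target frame [-0.4  5.8  5.2]
```

{"fn": "drive_tool", "kwargs": {
  "xyz": [
    [0,3,5],
    [0,3,0],
    [0,0,0]
  ],
  "twist": [
    [0.7,0,0],
    [0,0,0],
    [0,0,0]
  ]
}}

```text
time: 14.05
tool_pos: [0.5909, -0.3594, 0.0597]
eef_rot: [-90.1, 0.1, 46.5]
force: [0.8, -0.5, 0.1]
gripper_width: 0.0596
```

```bash
python3 -c "
from h import *
to(.590,-.359,.058,46.5)"
```

```text
p [ 0.5909 -0.3594  0.0597] [-90.1   0.1  46.5] F [ 0.8 -0.5  0.1] T [-0.02  0.01 -0.03] j6 -88.5
shift mm [-0.4  1.7  0.9] twist [ 0.1  -0.05 -0.1 ] w in target frame [-0.4  1.7  0.9]
```

{"fn": "drive_tool", "kwargs": {
  "xyz": [
    [0,1,0],
    [0,0,0],
    [0,0,0],
    [0,0,0],
    [0,0,0],
    [0,0,0],
    [0,0,0],
    [0,0,0],
    [0,0,0]
  ],
  "twist": [
    [0,0,0],
    [0,0,0],
    [0,0,0],
    [0,0,0],
    [0,0,0],
    [0,0,0],
    [0,0,0],
    [0,0,0],
    [0,0,0]
  ],
  "jaw": 1,
  "squeeze": 80
}}

```text
time: 14.95
tool_pos: [0.5916, -0.36, 0.0602]
eef_rot: [-90.2, 0.1, 46.5]
force: [0.6, -1.0, 0.2]
gripper_width: 0.0128
```

{"fn": "drive_tool", "kwargs": {
  "xyz": [
    [0,-10,0],
    [0,-25,0],
    [0,-30,0],
    [0,-30,0],
    [0,-20,0],
    [0,0,0]
  ],
  "twist": [
    [0,0,0],
    [0,0,0],
    [0,0,0],
    [0,0,0],
    [0,0,0],
    [0,0,0]
  ]
}}

```text
time: 15.55
tool_pos: [0.5904, -0.3586, 0.1808]
eef_rot: [-90.1, 0.1, 46.5]
force: [0.1, 0.7, -0.8]
gripper_width: 0.0128
```

```bash
python3 - <<'E'
from h import *
to(.555,-.124,.17,91.8)
c=snap('side','s6.png'); t=snap('top','t6.png')
import pickle; pickle.dump((t,c),open('c6.pkl','wb'))
E
```

```text
p [ 0.5904 -0.3586  0.1808] [-90.1   0.1  46.5] F [ 0.1  0.7 -0.8] T [-0.04 -0.05 -0.01] j6 -88.5
shift mm [145.6  10.2 187.3] twist [ 4.000e-02 -4.535e+01 -1.300e-01] w in target frame [235.6  10.8  28.1]
```

{"fn": "drive_tool", "kwargs": {
  "xyz": [
    [9,0,12],
    [18,0,23],
    [18,0,23],
    [18,0,23],
    [18,0,23],
    [18,0,23],
    [18,0,23],
    [18,0,23],
    [9,0,12],
    [0,0,0]
  ],
  "twist": [
    [0,0,0],
    [0,0,0],
    [0,0,0],
    [0,0,0],
    [0,0,0],
    [0,0,0],
    [0,0,0],
    [0,0,0],
    [0,0,0],
    [0,0,0]
  ]
}}

```text
time: 16.65
tool_pos: [0.545, -0.1139, 0.1577]
eef_rot: [-88.4, 0.4, 46.3]
force: [0.7, 0.1, -0.5]
gripper_width: 0.0128
```

{"fn": "drive_tool", "kwargs": {
  "xyz": [
    [0,0,0],
    [0,0,0],
    [0,0,0],
    [0,0,0],
    [0,0,0],
    [0,0,0],
    [0,0,0]
  ],
  "twist": [
    [0,-7,0],
    [0,-8,0],
    [0,-8,0],
    [0,-8,0],
    [0,-8,0],
    [0,-5,0],
    [0,0,0]
  ]
}}

```text
time: 17.35
tool_pos: [0.5438, -0.1196, 0.1512]
eef_rot: [-88.2, -0.9, 91.8]
force: [0.2, -0.2, -1.8]
gripper_width: 0.0131
```

```bash
python3 - <<'E'
from h import *
to(.555,-.125,.155,91.8)
E
```

```text
p [ 0.5438 -0.1196  0.1512] [-88.2  -0.9  91.8] F [ 0.2 -0.2 -1.8] T [-0.03 -0.05 -0.01] j6 -117.7
shift mm [ -5.7  -4.3 -10.9] twist [-1.8   0.05  0.92] w in target frame [ -5.7  -3.8 -11. ]
```

{"fn": "drive_tool", "kwargs": {
  "xyz": [
    [-3,-3,-6],
    [-3,-2,-5],
    [0,0,0]
  ],
  "twist": [
    [-0.9,0,0.5],
    [-0.9,0,0.4],
    [0,0,0]
  ]
}}

```text
time: 17.65
tool_pos: [0.556, -0.1274, 0.1551]
eef_rot: [-90.1, 0.1, 91.4]
force: [-1.2, -0.3, -1.4]
gripper_width: 0.0128
```

```bash
python3 - <<'E'
from h import *
to(.555,-.125,.155,91.8)
w=snap('wrist'); c=snap('side')
import pickle; pickle.dump((w,c),open('c7.pkl','wb'))
im=np.zeros((400,800,3),np.uint8); im[:384,:400]=cv2.resize(w['color'][180:372,156:356],(400,384),interpolation=2)
p=proj(c,[[.555,-.125,.09]])[0].astype(int);x,y=p-40;print(p)
a=cv2.resize(c['color'][y:y+80,x:x+80],(400,400),interpolation=2); im[:,400:]=a
cv2.imwrite('pics/w7.png',im[:,:,::-1]); 
E
```

```text
p [ 0.556  -0.1274  0.1551] [-90.1   0.1  91.4] F [-1.2 -0.3 -1.4] T [-0.02  0.03  0.05] j6 -117.4
shift mm [2.4 0.1 0.9] twist [ 0.09 -0.4  -0.05] w in target frame [2.4 0.1 0.9]
[273 213]
```

View pics/w7.png

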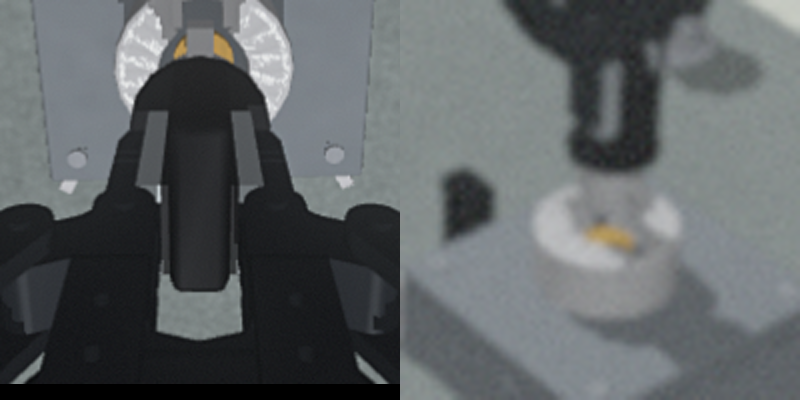

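```bash
python3 - <<'E'
from h import *
from scipy.optimize import least_squares
import pickle; w,c=pickle.load(open('c7.pkl','rb'))
o=get_obs(); tz=o['tool_pos'][2]; foot=tz-.0602
im=w['color']; 
def circ(X,r):
    f=least_squares(lambda p:np.hypot(X[:,0]-p[0],X[:,1]-p[1])-r,X[:,:2].mean(0),loss='soft_l1',f_scale=.0007); return f.x,np.abs(f.fun).mean()
def circr(X):
    f=least_squares(lambda p:np.hypot(X[:,0]-p[0],X[:,1]-p[1])-p[2],np.r_[X[:,:2].mean(0),.03],loss='soft_l1',f_scale=.0007); return f.x,np.abs(f.fun).mean()
# flange arc
P=[]
for x in range(226,288):
    col=im[:,x].max(1); r=np.where(col[200:300]<42)[0]
    for k in r:
        if (col[200+k:200+k+8]<42).all(): P.append([x,200+k-.5]);break
P=np.array(P,float); X=ray(w,P,foot+.021); print('flange',circ(X,.020),circr(X)); print(P[::6].tolist())
# collar
m=((im.min(2)>140)).astype(np.uint8); m[255:]=0; m[:,:205]=0; m[:,310:]=0
rows=[]
for y in range(150,250,2):
    xs=np.where(m[y])[0]
    if len(xs)>8: rows+= [[xs[0]-.5,y],[xs[-1]+.5,y]]
Q=np.array(rows,float); print(Q[::4].tolist()); Y=ray(w,Q,.078); print('collar',circ(Y,.032),circr(Y))
# side
s=lambda x,y:[(x-400)/5+233-.4,y/5+173-.4]
a=ray(c,[s(533,228),s(682,228)],.078); b=ray(c,[s(580,185),s(645,185)],foot+.01); f=ray(c,[s(570,150),s(660,150)],foot+.024)
u=np.array([.77,-.64,0]);
for n,v in(('collar',a),('barrel',b),('flange',f)): print(n,v.mean(0).round(4),np.linalg.norm(v[0]-v[1]).round(4),'lat',(v.mean(0)@u).round(4))
cw=(-np.array(w['R']).T@np.array(w['t']).ravel());print('camw',cw.round(4),'tcp',o['tool_pos'])
cv2.imwrite('pics/full7.png',im[:,:,::-1])
E
```

```text
flange (array([ 0.55690422, -0.1221427 ]), np.float64(0.003597517791656958)) (array([ 0.55607315, -0.11956484,  0.02432767]), np.float64(0.0021224794197097934))
[[226.0, 273.5], [232.0, 277.5], [238.0, 223.5], [244.0, 210.5], [250.0, 212.5], [256.0, 208.5], [262.0, 214.5], [268.0, 210.5], [274.0, 267.5], [280.0, 276.5], [286.0, 246.5]]
[[228.5, 182.0], [224.5, 186.0], [220.5, 190.0], [218.5, 194.0], [216.5, 198.0], [214.5, 202.0], [213.5, 206.0], [213.5, 210.0], [213.5, 214.0], [213.5, 218.0], [214.5, 222.0], [215.5, 226.0], [216.5, 230.0]]
collar (array([ 0.55414085, -0.12451254]), np.float64(0.0005197195291566645)) (array([ 0.55417376, -0.12544535,  0.03133671]), np.float64(0.00020920836796187563))
collar [ 0.5544 -0.1276  0.078 ] 0.0644 lat 0.5086
barrel [ 0.5517 -0.1329  0.1047] 0.0275 lat 0.5099
flange [ 0.5556 -0.1288  0.1187] 0.0379 lat 0.5102
camw [ 0.5574 -0.2063  0.2733] tcp [ 0.5554581  -0.12694635  0.15490624]
```

```bash
python3 - <<'E'
from h import *
from scipy.optimize import least_squares
import pickle; w,c=pickle.load(open('c7.pkl','rb'))
o=get_obs(); foot=o['tool_pos'][2]-.0602
g=w['color'].mean(2)
for y in (212,216,220,224,228,232): print(y,g[y,214:300:2].astype(int))
print(256,g[196:216,[246,250,256,262,266]].astype(int).T)
P=np.array([[132,105],[141,85],[150,74],[175,61],[200,57],[227,61],[250,74],[261,85],[270,105]])/2+[156,180]
X=ray(w,P,foot+.021)
for r in(.02,):
    f=least_squares(lambda p:np.hypot(X[:,0]-p[0],X[:,1]-p[1])-r,X[:,:2].mean(0)); print(f.x,f.fun.round(4))
L=ray(w,np.array([[187,26],[214,26]])/2+[156,180],foot+.01); print('lug tip',L.round(4))
E
```

```text
212 [179 223 199 188 191 223 223 199 212 229 191  88  76  41  35  39  37  38
  40  38  39  39  40  37  39  40  39  37  37  55  88  95  89 127 194 196
 220 191 196 188 187 190 227]
216 [184 226 204 185 186 186 185 186 185 142  39  37  40  42  40  39  38  39
  38  37  40  36  38  39  38  39  39  37  40  42  39  38  49 122 232 229
 189 192 186 187 189 188 204]
220 [157 208 201 203 191 194 223 175  37  39  42  41  40  40  38  38  38  36
  38  37  37  36  37  38  38  37  39  39  39  41  42  40  40  36  86 197
 207 218 224 222 213 211 212]
224 [132 188 197 189 193 194  92  34  40  39  40  40  39  39  37  37  36  38
  38  36  38  37  35  36  37  38  37  37  38  40  40  40  41  40  39  52
 169 191 188 189 191 202 193]
228 [127 160 213 208 185  48  39  39  39  39  40  40  38  39  35  35  35  35
  36  35  36  35  35  36  37  36  37  37  35  39  41  38  40  38  39  40
  33 126 196 192 198 190 188]
232 [130 127 151 196 158  31  39  39  38  39  37  37  37  36  35  36  36  37
  35  33  35  34  34  34  32  34  34  33  36  36  35  38  36  44  45  43
  44  64 227 213 193 181 128]
256 [[ 92  91  86  82  97 125 140 142 141 140 139 128 104  73  37  39  37  39
   39  37]
 [131 130 131 131 130 129 130 130 130 129 130 132 108  51  36  38  40  39
   37  39]
 [130 129 131 129 129 128 130 129 129 129 130 107  50  36  37  40  39  39
   38  39]
 [126 127 134 132 132 132 131 132 133 132 129 123 100  49  36  38  39  38
   40  39]
 [ 86  81  97 127 138 137 136 136 136 138 137 134 116  81  41  38  39  38
   40  38]]
[ 0.55500587 -0.12556123] [ 0.0005  0.0003  0.0004 -0.0003 -0.0005 -0.0002  0.0001  0.0004  0.0006]
lug tip [[ 0.5597 -0.1506  0.1047]
 [ 0.5517 -0.1508  0.1047]]
```

{"fn": "drive_tool", "kwargs": {
  "xyz": [
    [1,4,1],
    [0,5,0],
    [0,0,0]
  ],
  "twist": [
    [0,-0.3,0],
    [0,0,0],
    [0,0,0]
  ]
}}

```text
time: 18.05
tool_pos: [0.5541, -0.1256, 0.145]
eef_rot: [-90.0, -0.0, 91.7]
force: [-0.7, 0.2, -1.5]
gripper_width: 0.0129
```

```bash
python3 -c "
from h import *
to(.5548,-.1258,.117,91.8)"
```

```text
p [ 0.5541 -0.1256  0.145 ] [-90.   -0.   91.7] F [-0.7  0.2 -1.5] T [-0.02  0.07  0.  ] j6 -117.7
shift mm [-0.2 28.  -0.7] twist [-0.01 -0.06  0.  ] w in target frame [-0.2 28.  -0.7]
```

{"fn": "drive_tool", "kwargs": {
  "xyz": [
    [0,3,-0.5],
    [0,3,0],
    [0,3,0],
    [0,0,0]
  ],
  "twist": [
    [0,0,0],
    [0,0,0],
    [0,0,0],
    [0,0,0]
  ]
}}

```text
time: 18.45
tool_pos: [0.5544, -0.1253, 0.1347]
eef_rot: [-89.9, -0.0, 91.7]
force: [0.4, -0.1, -1.3]
gripper_width: 0.013
```

```bash
python3 -c "
from h import *
to(.5548,-.1258,.117,91.8)"
```

```text
p [ 0.5544 -0.1253  0.1347] [-89.9  -0.   91.7] F [ 0.4 -0.1 -1.3] T [-0.    0.03 -0.03] j6 -117.7
shift mm [-0.5 17.7 -0.4] twist [-0.05 -0.06  0.02] w in target frame [-0.5 17.7 -0.4]
```

{"fn": "drive_tool", "kwargs": {
  "xyz": [
    [0,3,0],
    [0,3,0],
    [0,2,0],
    [0,2,0],
    [0,0,0]
  ],
  "twist": [
    [0,0,0],
    [0,0,0],
    [0,0,0],
    [0,0,0],
    [0,0,0]
  ]
}}

```text
time: 18.95
tool_pos: [0.5547, -0.1254, 0.1249]
eef_rot: [-90.0, 0.0, 91.7]
force: [-0.9, 1.3, 3.8]
gripper_width: 0.0129
```

```bash
python3 -c "
from h import *
to(.5548,-.1258,.117,91.8)"
```

```text
p [ 0.5547 -0.1254  0.1249] [-90.    0.   91.7] F [-0.9  1.3  3.8] T [ 0.14  0.42 -0.08] j6 -117.7
shift mm [-0.4  7.9 -0.1] twist [-0.   -0.05 -0.01] w in target frame [-0.4  7.9 -0.1]
```

{"fn": "drive_tool", "kwargs": {
  "xyz": [
    [0,3,0],
    [0,3,0],
    [0,2,0],
    [0,2,0],
    [0,0,0]
  ],
  "twist": [
    [0,0,0],
    [0,0,0],
    [0,0,0],
    [0,0,0],
    [0,0,0]
  ]
}}

```text
time: 19.45
tool_pos: [0.5549, -0.1255, 0.1177]
eef_rot: [-90.1, 0.1, 91.8]
force: [-3.5, 1.7, 5.8]
gripper_width: 0.0127
```

```bash
python3 -c "
from h import *
to(.5548,-.1258,.117,91.8)"
```

```text
p [ 0.5549 -0.1255  0.1177] [-90.1   0.1  91.8] F [-3.5  1.7  5.8] T [ 0.33  0.85 -0.07] j6 -117.7
shift mm [-0.3  0.7  0.1] twist [ 0.08 -0.04 -0.08] w in target frame [-0.3  0.7  0.1]
```

{"fn": "drive_tool", "kwargs": {
  "xyz": [
    [0,1,0],
    [0,1,0],
    [0,1,0]
  ],
  "twist": [
    [0,0,0],
    [0,0,0],
    [0,0,0]
  ]
}}

```text
time: 19.75
tool_pos: [0.5549, -0.1255, 0.1171]
eef_rot: [-90.1, 0.1, 91.8]
force: [-6.6, 2.5, 13.3]
gripper_width: 0.0131
```

{"fn": "drive_tool", "kwargs": {
  "xyz": [
    [0,0.5,0],
    [0,0.5,0],
    [0,0.5,0],
    [0,0.5,0]
  ],
  "twist": [
    [0,4,0],
    [0,5,0],
    [0,5,0],
    [0,5,0]
  ]
}}

```text
time: 20.15
tool_pos: [0.5559, -0.1259, 0.1171]
eef_rot: [-90.3, 0.1, 72.2]
force: [-4.2, 0.0, 7.5]
gripper_width: 0.0129
```

```bash
python3 -c "
from h import *
to(.5548,-.1258,.117,1.8)"
```

```text
p [ 0.5559 -0.1259  0.1171] [-90.3   0.1  72.2] F [-4.2  0.   7.5] T [0.34 0.94 0.12] j6 -98.1
shift mm [-0.2  0.1  1.1] twist [ 0.36 70.39  0.1 ] w in target frame [-1.1  0.1  0.2]
```

{"fn": "drive_tool", "kwargs": {
  "xyz": [
    [-0.2,0.5,0.6],
    [0,0.5,0.4],
    [0,0.5,0.2],
    [0,0.5,0.2]
  ],
  "twist": [
    [0.2,7,0],
    [0,7,0],
    [0,7,0],
    [0,7,0]
  ]
}}

```text
time: 20.55
tool_pos: [0.5555, -0.1258, 0.1172]
eef_rot: [-90.3, -0.0, 43.1]
force: [-2.6, 0.1, 7.0]
gripper_width: 0.0132
```

```bash
python3 -c "
from h import *
to(.5535,-.1252,.117,1.8)"
```

```text
p [ 0.5555 -0.1258  0.1172] [-90.3  -0.   43.1] F [-2.6  0.1  7. ] T [0.11 0.73 0.11] j6 -69.0
shift mm [-1.1  0.2  1.8] twist [ 0.29 41.32  0.16] w in target frame [-2.   0.2  0.6]
```

{"fn": "drive_tool", "kwargs": {
  "xyz": [
    [-0.2,0.5,0.4],
    [-0.2,0.5,0.3],
    [-0.3,0.5,0.2],
    [-0.3,0.5,0.1],
    [-0.2,0.5,0],
    [0,0.5,0]
  ],
  "twist": [
    [0.2,7,0],
    [0,7,0],
    [0,7,0],
    [0,7,0],
    [0,7,0],
    [0,6,0]
  ]
}}

```text
time: 21.15
tool_pos: [0.5557, -0.1266, 0.1172]
eef_rot: [-90.2, -0.4, 0.4]
force: [-4.3, 1.3, 8.2]
gripper_width: 0.0125
```

```bash
python3 -c "
from h import *
to(.5535,-.1252,.117,1.8)"
```

```text
p [ 0.5557 -0.1266  0.1172] [-90.2  -0.4   0.4] F [-4.3  1.3  8.2] T [0.21 1.01 0.23] j6 -26.4
shift mm [-2.2  0.2  1.4] twist [ 0.25 -1.37  0.41] w in target frame [-2.2  0.2  1.4]
```

{"fn": "drive_tool", "kwargs": {
  "xyz": [
    [0,0.5,0],
    [0,0.5,0]
  ],
  "twist": [
    [0,0,0],
    [0,0,0]
  ]
}}

```text
time: 21.35
tool_pos: [0.5557, -0.1265, 0.1172]
eef_rot: [-90.3, -0.4, 0.2]
force: [-3.2, 1.6, 9.1]
gripper_width: 0.0129
```

```bash
python3 - <<'E'
from h import *
to(.5535,-.1252,.117,1.8)
w=snap('wrist'); c=snap('side')
im=np.zeros((400,800,3),np.uint8); im[:384,:400]=cv2.resize(w['color'][180:372,156:356],(400,384),interpolation=2)
p=proj(c,[[.555,-.1,.07]])[0].astype(int);x,y=p-50
im[:,400:]=cv2.resize(c['color'][y:y+100,x:x+100],(400,400),interpolation=2)
cv2.imwrite('pics/w8.png',im[:,:,::-1])
to(.5535,-.1252,.117,1.8)
E
```

```text
p [ 0.5557 -0.1265  0.1172] [-90.3  -0.4   0.2] F [-3.2  1.6  9.1] T [0.4  1.09 0.22] j6 -26.2
shift mm [-2.2  0.2  1.3] twist [ 0.27 -1.58  0.42] w in target frame [-2.2  0.2  1.4]
p [ 0.5558 -0.1265  0.1172] [-90.3  -0.4   0.2] F [-4.   2.   8.4] T [0.39 1.   0.12] j6 -26.2
shift mm [-2.2  0.2  1.4] twist [ 0.27 -1.57  0.43] w in target frame [-2.2  0.2  1.4]
```

View pics/w8.png

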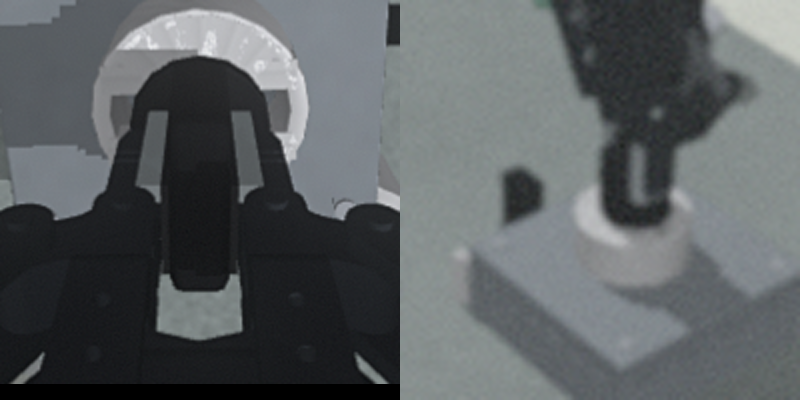

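```bash
python3 -c "
from h import *
print(job.job_done()); st()"
```

```text
the job is handed in; nothing more can be done
None
the job is handed in; nothing more can be done
```

I slid the carrier with its board into the tunnel until it stopped. Then I pushed the black winged plug into the socket and turned it about 91° clockwise. I handed the job in at about 21.5 s, with the gripper still holding the plug down and turned.

- **Carrier:** it stopped with the grip block at about (0.550, −0.025), against (0.551, −0.024) expected from the fixture pose I measured. The push force rose to about 15 N, and the next pushes moved it only 0.3 mm.
- **Plug depth:** the tool height was 0.1172 m, and 0.117 m is fully in. The upward force was about 8–9 N, which fits the spring.
- **Plug turn:** the yaw went from 91.8° to 0.2°, with a resisting torque of 0.12–0.23 N m. The last picture shows the wing still square in the pads and the socket slots empty at right angles to it.
- **Disagreements:** the tool stands about 2.5 mm off the position I worked out for the turned plug. The side force there is small, about 4 N, with roughly 1 N m of moment at the wrist.
- **Not checked:** I could not read the pad and ring joints, so those states are inferred from pose and force.
- **Other things on the bench:** I did not touch the red plug, the brown board or any of the others, but I took no final picture of the whole bench.

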